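# Stack stone boxes on the tilt-back stand

### The arm

A 6-joint arm with a two-finger parallel gripper is mounted at the origin on a cart in front of the work surface, level with it; the furniture and walls round the work are solid. World frame = base frame: x ahead of the robot, y to its left, z up, the work surface at z = 0. Lengths are in m, angles in rad, forces in N, time in s.
With the tool pointing down it reaches from about 0.275 to 0.85 m from the base axis. Payload 19 kg.
Tool frame: the origin (TCP) lies at the very end of the fingers, on their centre line; the grasp point (between the pads) lies bot.tcp_to_grasp behind it (bot.tcp_to_grasp is the distance from the TCP to the grasp point, in m); z points along the fingers, y is the line along which they close (so a half turn about z gives the same grasp; the last joint's range is limited). The gripper opens to 85 mm and grips with 20 to 120 N. Pads are 22 mm wide; open, the fingers measure 114 mm over their backs; the gripper's body (76 mm by 85 mm) begins 54 mm behind the grasp point. The pads swing forward as they close: fully open they stand 13 mm farther back than shut.
Start: joints at [1.102, 0.15, 1.437, -0, 1.554, -0.134], TCP at [0.189, 0.543, 0.211] pointing down, gripper open.
Joint ranges: [-2.8, 2.8], [-0.68, 2.1], [0.12, 2.68], [-1.39, 4.53], [0.16, 2.79], [-2.81, 2.81]. Speed limits (rad/s): [1.89, 1.89, 2.22, 3.01, 3.01, 3.01].

### API

Orientations are given as a 3x3 rotation matrix whose columns are the frame's x, y, z axes.
In Python, from cell import bot gives the robot as it stands. The module is installed in compiled form; this text tells all that it offers. Calls block until the motion is done:
- bot.goto(position, orientation): joint-space move of the TCP to a pose.
- bot.move_straight(position, rot=None, rate=0.15): straight line of the TCP; rot=None keeps the orientation; rate is the mean speed in m/s.
- bot.move_j(angles): joint-space move.
- bot.set_gripper(opening, strength=None): finger opening in m; strength is the grip in N (None keeps the last); returns when the fingers have stopped.
- bot.hold(seconds).
- bot.solve_ik(position, orientation): joint angles nearest the present ones, or None.
- bot.get_state(): the state.
- bot.camera(name): name is "side" or "top" or "wrist"; returns the picture (400x640x3 uint8, blue, green, red); there is no depth.
- bot.camera_params(name): a dict with "K" (3x3 intrinsics, pixels), "position" and "attitude" of the camera in the world; the wrist camera has in their place "T_tool_cam" (4x4, takes a point from camera to tool coordinates, whose origin is the TCP and whose axes are the flange's). Camera axes: x right, y down, z forward; pixel columns grow to the right and rows downward; lengths in m; the calibration is good to about 2 mm. The wrist camera is an equidistant fisheye: a pixel r from the principal point sees the ray r / f radians off the axis. A picture is of the moment at which its call begins: read the wrist's pose just before it. camera_params takes no time and is no camera call.
A pose or a line that the arm cannot do raises bot.IKError and nothing moves.
- bot.job_done(): hands the job in; it is judged then, once.
Trained networks look in the newest picture that a camera, given by its name, has taken for a name from the list of things; names that differ only in an ending like _2 or _b are one class to them, and where a whole thing is asked for, a point or a joint stands for the part that bears it (a point fixed in the world has none). Each returns a list of dicts, best first, with "confidence" (0 to 1); they miss things now and then, are a little off and sometimes report something else, mostly with a low value. They report only what shows in the picture. A call takes as long as a camera call. They do not tell look-alikes from the thing itself.
- bot.masks_of(thing, camera): "region" (400x640 bool, what is visible of it).
- bot.landmark_of(thing, camera): "xyz" ([x, y, z] in m, in the coordinates of the camera as it stood for that picture, good to about 4 mm: a listed point, or the origin of a listed thing).
The state is a dict: "clock": time; "joint_pos": joint angles; "joint_velocities": joint speeds; "tau": joint torques, N m; "position": TCP position; "ee_rot": TCP orientation; "ft_force": force on the tool from outside, world axes, zero at the start; "torque": the same for the moment, N m; "opening": finger opening in m; "grip_force": force on a finger pad.
Only numpy, scipy, OpenCV 4.12 (cv2) and the standard library are available. Lean on these libraries where they do the work, as an engineer would, in place of code of your own. Each camera call takes 0.05 s, during which the arm holds its last target. There are 200 camera calls.

### The job

Stack the three wooden stone boxes on the tilted stand, the longest at the bottom, then the middle one, the shortest on top, all lids up and flat on one another. Each box must lie lengthwise up and down the slope, centred across the bed, with one end right up against the backstop at the low end. Leave the other things on the desk where they are.

Things in the scene. Friction and masses are not known exactly. Their poses are not given: they have to be found in the camera images.
- stand_bed: grey-lined bed of a fixed metal stand, 177 mm long, 110 wide, no side walls, sloping 25 degrees down to its backstop on the robot's side. Origin: on the bed surface at the foot of the backstop, midway across, 36 mm above the desk; x up the slope, y across to the left, z square out of the bed. Boxes laid on it usually stay where put and must be pushed home
- backstop_top (a point): middle of the backstop's top edge, on its bed side. The backstop is a metal plate 8 mm thick, 110 mm wide, square to the bed in the plane x = 0 of stand_bed, 80 mm high along that z; axes as stand_bed
- box_long: the longest of three flat wooden stone boxes of the same make, dark wood with a grey panel in the lid, a small brass plate and a paper label on each end; 130 long, 54 wide, 30 high (mm), a solid closed block for handling. Origin: centre of its underside; x along its length, y across its width, z up out of its lid. Lies flat on the desk at the start; both ends are alike
- box_middle: the middle one of three flat wooden stone boxes of the same make, dark wood with a grey panel in the lid, a small brass plate and a paper label on each end; 105 long, 54 wide, 30 high (mm), a solid closed block for handling. Origin: centre of its underside; x along its length, y across its width, z up out of its lid. Lies flat on the desk at the start; both ends are alike
- box_short: the shortest of three flat wooden stone boxes of the same make, dark wood with a grey panel in the lid, a small brass plate and a paper label on each end; 80 long, 54 wide, 30 high (mm), a solid closed block for handling. Origin: centre of its underside; x along its length, y across its width, z up out of its lid. Lies flat on the desk at the start; both ends are alike
- loupe_1: bystander: small folding loupe lying on the desk near the boxes, 27 x 44 x 14 mm; origin: centre of its underside
- tweezers_1: bystander: steel tweezers lying on the desk, 13 x 162 x 10 mm; origin: centre of its underside
- jar_a: bystander: loose clear jar with a black lid at the back of the desk, 39 mm across, 43 mm high; origin: centre of its underside
Not all that is in view belongs to the job. What is shaped like the box_middle but turquoise is not meant.

How it is judged:
By the outcome, as a careful person would: the job done as asked, in the order asked, and still so for the second after the job is handed in, with the robot touching nothing.
It also fails if it takes over 72 s, if anything falls off the work surface, if the arm or the gripper's body presses on something with over 40 N, if the wrist force passes 120 N, or if a joint passes its speed limit or range.

## Working session

There is one attempt and no reset: what is moved stays moved. The work goes in short steps, each a Python script; the robot and the scene stay as the last script left them, time stands still between calls to the robot, and variables do not carry over. Pictures are saved under pics/ and viewed, at most 10 in all, crops included, and the job is handed in when it is done.

```bash
mkdir -p pics
cat > h.py <<'E'
import numpy as np, cv2
from cell import bot
def cam(n):
    p=bot.camera_params(n); return np.array(p["K"]),np.array(p["position"]),np.array(p["attitude"])
def px2w(n,uv,z):
    K,t,R=cam(n); d=R@np.linalg.inv(K)@np.array([uv[0],uv[1],1.]); return t+d*(z-t[2])/d[2]
def w2px(n,p):
    K,t,R=cam(n); c=K@(R.T@(np.asarray(p)-t)); return c[:2]/c[2]
E
python3 - <<'E'
from h import *
np.set_printoptions(precision=4,suppress=True)
for n in("top","side"):
    im=bot.camera(n); cv2.imwrite(f"pics/{n}0.png",im)
    K,t,R=cam(n); print(n,t,R.tolist(),K[0,0])
    for th in["stand_bed","backstop_top","box_long","box_middle","box_short","loupe_1","jar_a","tweezers_1"]:
        for r in bot.landmark_of(th,n)[:4]: print(th,round(r["confidence"],2),R@np.array(r["xyz"])+t)
    for th in["box_long","box_middle","box_short"]:
        for r in bot.masks_of(th,n)[:4]:
            m=r["region"].astype(np.uint8)
            if n=="top":
                c=max(cv2.findContours(m,0,2)[0],key=cv2.contourArea); w=np.array([px2w(n,p[0],.03)[:2] for p in c])*1000
                print("mask",th,round(r["confidence"],2),m.sum(),cv2.minAreaRect(w.astype(np.float32)))
s=bot.get_state(); print(s["clock"],bot.tcp_to_grasp,s["ee_rot"],bot.camera_params("wrist"))
E
```

```text
top [0.446  0.1998 0.9357] [[0.02734503408336986, -0.9972615289833302, 0.06871456847575762], [-0.9996207019198284, -0.027505159966311088, -0.001385087916663301], [0.0032713000914897216, -0.06865062989556532, -0.9976353991367052]] 408.069683413481
stand_bed 0.63 [0.3986 0.3953 0.036 ]
backstop_top 0.55 [0.366  0.3687 0.1146]
box_long 0.6 [ 0.4628 -0.0242 -0.0025]
box_middle 0.94 [0.2796 0.235  0.0027]
box_middle 0.56 [0.6238 0.0945 0.0006]
box_short 0.57 [0.437  0.182  0.0009]
loupe_1 0.55 [ 0.6056  0.2347 -0.0022]
loupe_1 0.46 [0.4496 0.0952 0.0014]
jar_a 0.84 [0.733  0.1969 0.0008]
jar_a 0.68 [0.4505 0.0945 0.0017]
tweezers_1 0.48 [ 0.6057  0.2317 -0.0038]
mask box_long 0.9 1495 ((462.6536865234375, -24.300926208496094), (60.086647033691406, 129.62049865722656), 84.3924560546875)
mask box_middle 0.63 1191 ((618.1192626953125, 94.73072814941406), (57.66349792480469, 108.8840560913086), 86.74068450927734)
mask box_middle 0.6 1327 ((281.8601989746094, 231.1705322265625), (108.88694763183594, 59.06622314453125), 33.55825424194336)
mask box_short 0.63 916 ((436.19244384765625, 182.241134
[... 458 characters left out ...]
74 0.0331]
box_middle 0.68 [0.2828 0.2348 0.0003]
box_middle 0.64 [ 0.6253  0.0931 -0.0023]
box_middle 0.43 [0.4503 0.0967 0.0018]
box_short 0.91 [ 0.4403  0.1821 -0.0017]
loupe_1 0.61 [0.4485 0.095  0.0023]
jar_a 0.83 [ 0.737   0.187  -0.0024]
tweezers_1 0.66 [ 0.6031  0.2331 -0.0014]
1.2 0.0187 [[-0.9445  0.3285 -0.0001]
 [ 0.3285  0.9445 -0.0001]
 [ 0.0001 -0.0002 -1.    ]] {'K': array([[309.7069,   0.    , 319.5889],
       [  0.    , 309.7069, 202.4397],
       [  0.    ,   0.    ,   1.    ]]), 'T_tool_cam': array([[ 0.0005, -0.9594, -0.2821,  0.0708],
       [ 1.    ,  0.0007, -0.0008, -0.0006],
       [ 0.0009, -0.2821,  0.9594, -0.1626],
       [ 0.    ,  0.    ,  0.    ,  1.    ]])}
```

View pics/top0.png

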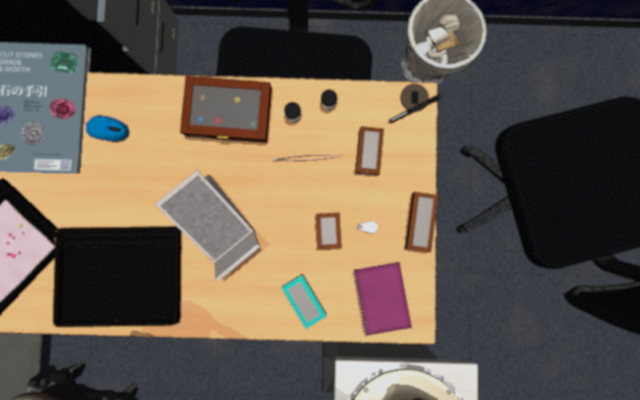

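View pics/side0.png

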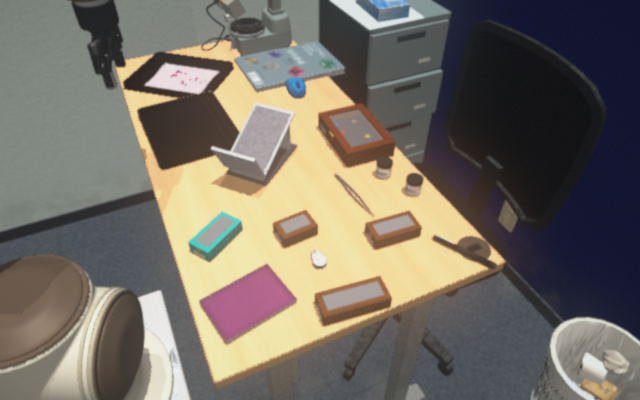

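The brown boxes are at top-view px (421,222) long, (369,150) middle and (328,230) short. The turquoise decoy is at (304,300), and the stand runs from (180,190) down to its backstop near (238,260). Next I need the stand's pose more precisely.

Run:
```python
from h import *
a=cv2.imread("pics/top0.png")[160:290,145:275]; b=cv2.imread("pics/side0.png")[90:200,200:310]
f=lambda i,s:cv2.resize(i,None,fx=s,fy=s,interpolation=cv2.INTER_CUBIC)
o=np.zeros((396,790,3),np.uint8); A=f(a,3);B=f(b,3.6); o[:390,:390]=A; o[:396,394:790]=B[:396,:396]
cv2.imwrite("pics/crop.png",o)
```

```text
(no output)
```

View pics/crop.png

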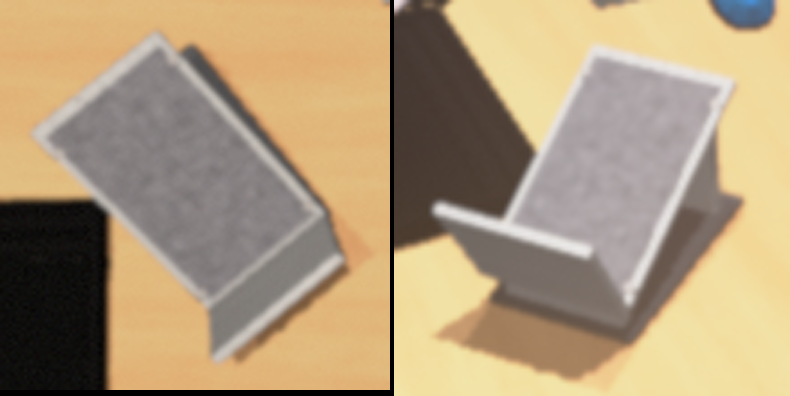

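The crop shows the stand corners clearly: top view far (36,133)/(157,35) and foot (209,305)/(325,212), side view far (592,48)/(733,82) and foot-right (630,303). I'll fit the pose to these.

Run:
```python
from h import *
from scipy.optimize import least_squares
T=lambda x,y:((x+.5)/3-.5+145,(y+.5)/3-.5+160)
S=lambda x,y:((x-394+.5)/3.6-.5+200,(y+.5)/3.6-.5+90)
a=np.radians(25)
obs=[("top",(.177,.055,0),T(36,133)),("top",(.177,-.055,0),T(157,35)),("top",(0,.055,0),T(209,305)),("top",(0,-.055,0),T(325,212)),
("top",(0,.055,.08),T(212,351)),("top",(0,-.055,.08),T(336,256)),
("side",(.177,.055,0),S(592,48)),("side",(.177,-.055,0),S(733,82)),("side",(-.004,.055,.08),S(437,206)),("side",(-.004,-.055,.08),S(591,252)),("side",(0,-.055,0),S(630,298))]
def W(p,q):
    c,s=np.cos(p[2]),np.sin(p[2]); R=np.array([[c,-s,0],[s,c,0],[0,0,1]])@np.array([[np.cos(a),0,-np.sin(a)],[0,1,0],[np.sin(a),0,np.cos(a)]])
    return R@np.array(q)+[p[0],p[1],.036]
def f(p,cams=("top","side")): return np.concatenate([w2px(n,W(p,q))-o for n,q,o in obs if n in cams])
for c in(("top","side"),("top",),("side",)):
    r=least_squares(f,[.4,.39,.6],args=(c,),loss="soft_l1"); print(c,r.x,np.degrees(r.x[2]));print(r.fun.reshape(-1,2).round(1).tolist())
print(bot.get_state()["clock"])
```

```text
('top', 'side') [0.39765156 0.38931864 0.72040203] 41.275995667039034
[[-2.0, -0.1], [0.3, -1.9], [-0.3, 0.9], [0.1, -0.4], [-0.2, 1.8], [1.1, -1.8], [-0.0, -1.2], [0.7, -0.8], [-1.0, 0.5], [-0.2, 0.3], [-0.1, 2.4]]
('top',) [0.39693035 0.38923971 0.71660367] 41.05836613615735
[[-1.8, 0.0], [0.7, -1.7], [-0.4, 1.1], [0.2, 0.0], [-0.3, 2.1], [1.1, -1.3]]
('side',) [0.39843257 0.39024379 0.72438496] 41.504201205731235
[[-0.1, -1.4], [0.6, -1.1], [-0.7, 0.3], [0.1, -0.0], [0.1, 2.0]]
1.2
```

```bash
cat >> h.py <<'E'
S0=np.array([.3977,.3893,.036]); YAW=np.radians(41.2); A=np.radians(25)
def frame(yaw,a=0.):
    c,s=np.cos(yaw),np.sin(yaw)
    return np.array([[c,-s,0],[s,c,0],[0,0,1]])@np.array([[np.cos(a),0,-np.sin(a)],[0,1,0],[np.sin(a),0,np.cos(a)]])
FLIP=np.diag([-1.,1.,-1.])
B=frame(YAW,A)
def bed(*q): return S0+B@np.array(q)
def guarded(d,maxd,thr,step=.001,rate=.03):
    """step along d until the opposing force exceeds thr; returns distance, force"""
    f0=np.array(bot.get_state()["ft_force"]); p0=np.array(bot.get_state()["position"]); s=0; f=0
    while s<maxd-1e-9:
        s+=step; bot.move_straight(p0+d*s,rate=rate)
        f=-(np.array(bot.get_state()["ft_force"])-f0)@d
        if f>thr: break
    return s,f
def report(t):
    s=bot.get_state(); print(t,"t=%.2f"%s["clock"],"open=%.4f grip=%.1f"%(s["opening"],s["grip_force"]),"ft",np.round(s["ft_force"],1),"pos",np.round(s["position"],4))
def pick(xy,yaw,h=.004):
    R=frame(yaw)@FLIP
    bot.set_gripper(.070,60)
    bot.goto([*xy,.10],R); bot.move_straight([*xy,h],rate=.2); report("at box")
    bot.set_gripper(.03,60); report("gripped")
    bot.move_straight([*xy,.14],rate=.25); report("lifted")
def place(L,layer,h=.004):
    z=layer*.03+h; x=L/2+.008
    bot.goto(bed(x,0,z+.10),B@FLIP)
    bot.move_straight(bed(x,0,z+.004),rate=.15); bot.hold(.1); report("above")
    print("down",guarded(-B[:,2],.008,5)); report("down")
    print("home",guarded(-B[:,0],.016,12)); report("home")
E
python3 - <<'E'
from h import *
for p,R in(((.464,-.0255,.004),frame(np.radians(-5.6))@FLIP),((.6245,.094,.004),frame(np.radians(-3.3))@FLIP),((.438,.182,.004),frame(np.radians(1.6))@FLIP),(bed(.073,0,.004),B@FLIP),(bed(.05,0,.17),B@FLIP)):
    print(np.round(bot.solve_ik(np.array(p),R),2))
pick((.464,-.0255),np.radians(-5.6))
E
```

```text
[-0.22  0.1   1.95 -0.    1.1  -1.69]
[ 0.03  0.41  1.54 -0.    1.19 -1.49]
[ 0.23  0.11  1.93 -0.    1.1  -1.37]
[ 0.62  0.07  1.89  0.06  0.75 -1.7 ]
[ 0.6  -0.25  1.88  0.06  1.07 -1.71]
at box t=4.43 open=0.0700 grip=0.0 ft [-0.3  0.3 -0.2] pos [ 0.4645 -0.0254  0.0048]
gripped t=4.82 open=0.0494 grip=58.7 ft [-5.8  1.  18.7] pos [ 0.4651 -0.0257  0.0062]
lifted t=5.51 open=0.0301 grip=0.0 ft [0.3 0.2 0.4] pos [ 0.464  -0.0255  0.1403]
```

Run:
```python
from h import *
report("now")
im=bot.camera("wrist"); s=bot.camera("side")
o=np.hstack([im[:, 120:520],cv2.resize(s[250:350,290:400],(400,364))[:400].copy() if 0 else cv2.copyMakeBorder(cv2.resize(s[210:350,290:430],(400,400)),0,0,0,0,0)])
cv2.imwrite("pics/a1.png",o)
for n in["top","side"]:
    if n=="top": bot.camera("top")
    K,t,R=cam(n)
    for r in bot.landmark_of("box_long",n)[:2]: print(n,r["confidence"],R@np.array(r["xyz"])+t)
```

```text
now t=5.51 open=0.0301 grip=0.0 ft [0.3 0.2 0.4] pos [ 0.464  -0.0255  0.1403]
top 0.77 [ 0.46176155 -0.03025326 -0.00380765]
side 0.79 [ 0.46289802 -0.02919744 -0.00137232]
```

View pics/a1.png

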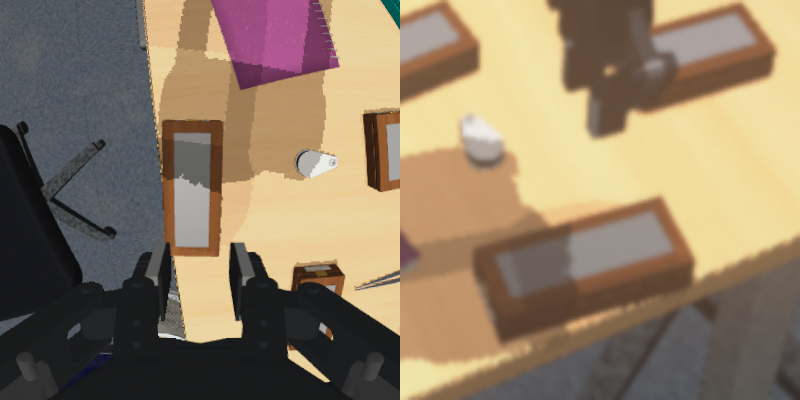

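The box slid about 4 mm but is still flat. The upward 18.7 N suggests the closing fingertips swung into the desk, so I'll regrip higher and check before lifting.

Run:
```python
from h import *
xy=(.463,-.0297); R=frame(np.radians(-5.6))@FLIP
bot.set_gripper(.075,60)
bot.move_straight([*xy,.014],rot=R,rate=.2); report("at box")
bot.set_gripper(.056); report("c56")
bot.set_gripper(.03,60); report("gripped")
bot.hold(.2); report("held")
if bot.get_state()["opening"]>.052:
    bot.move_straight([*xy,.03],rate=.1); report("lift")
cv2.imwrite("pics/s2.png",cv2.resize(bot.camera("side")[190:350,250:450],(800,600)))
```

```text
at box t=7.04 open=0.0752 grip=0.0 ft [-0.7 -0.6  0.6] pos [ 0.4636 -0.0298  0.0149]
c56 t=7.37 open=0.0560 grip=0.0 ft [-0.2 -0.2  0. ] pos [ 0.4633 -0.0297  0.0146]
gripped t=7.73 open=0.0299 grip=0.0 ft [ 1.   0.1 -0.2] pos [ 0.463  -0.0297  0.014 ]
held t=7.93 open=0.0296 grip=0.0 ft [ 0.6 -0.1  0.2] pos [ 0.463  -0.0297  0.014 ]
```

View pics/s2.png

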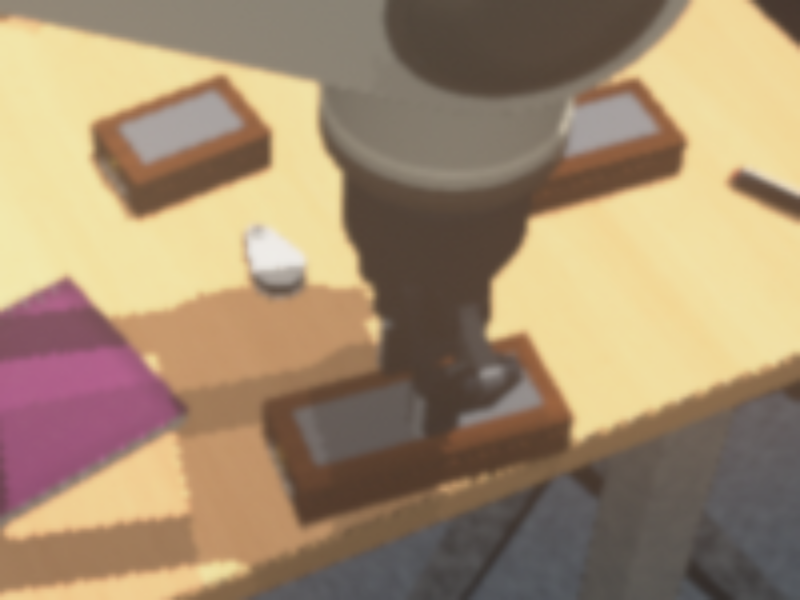

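Run:
```python
from h import *
s=bot.get_state(); p=np.array(s["position"]);R=np.array(s["ee_rot"]);print(p,R.round(3).tolist(),s["ft_force"])
for sg in(-1,1):
  for back in(0,.01,.02,.03):
    q=p+R@np.array([0,sg*.022,-back]); u=w2px("side",q); print(sg,back,u,"crop",(u-[250,190])*[4,3.75])
# box lid corners for check
for z in(.0,.03):
  for sx,sy in((-1,-1),(1,-1),(1,1),(-1,1)):
    q=np.array([.463,-.0297,z])+frame(np.radians(-5.6))@np.array([sx*.065,sy*.027,0]);u=w2px("side",q);print(z,sx,sy,((u-[250,190])*[4,3.75]).round())
```

```text
[ 0.46297786 -0.02970225  0.01396101] [[-0.995, 0.098, -0.0], [0.098, 0.995, 0.0], [0.0, 0.0, -1.0]] [-0.57971985  0.33627637 -0.16643529]
-1 0 [357.81682516 311.87996482] crop [431.26730065 457.04986808]
-1 0.01 [358.13599539 308.68424772] crop [432.54398157 445.06592896]
-1 0.02 [358.46035144 305.43660718] crop [433.84140577 432.88727692]
-1 0.03 [358.79002074 302.13576736] crop [435.16008294 420.5091276 ]
1 0 [348.58306927 292.56233548] crop [394.33227708 384.60875806]
1 0.01 [348.81931127 289.32758817] crop [395.27724508 372.47845562]
1 0.02 [349.05925705 286.04212677] crop [396.23702821 360.1579754 ]
1 0.03 [349.3029944  282.70474925] crop [397.21197761 347.64280967]
0.0 -1 -1 [298. 522.]
0.0 1 -1 [565. 444.]
0.0 1 1 [516. 358.]
0.0 -1 1 [258. 430.]
0.03 -1 -1 [298. 486.]
0.03 1 -1 [572. 408.]
0.03 1 1 [521. 322.]
0.03 -1 1 [258. 394.]
```

The lid is where I expected it, and the visible fingertip at crop (440,435) lies about 18 mm behind the nominal TCP. The fingers were closing above or on the lid edge. I'll do a guarded descent to find the true tip height.

Run:
```python
from h import *
xy=(.463,-.0297)
bot.set_gripper(.075,60)
bot.move_straight([*xy,.002],rate=.1)
print(guarded(np.array([0,0,-1.]),.019,6,step=.0015,rate=.05)); report("down")
z=bot.get_state()["position"][2]
if z>-.0155: bot.move_straight([*xy,z+.005],rate=.05)
bot.set_gripper(.03,60); bot.hold(.1); report("grip")
if bot.get_state()["opening"]>.052:
    p=bot.get_state()["position"]
    bot.move_straight([*xy,p[2]+.02],rate=.1); report("lift")
```

```text
(0.0195, np.float64(-1.3929709107955828))
down t=12.00 open=0.0753 grip=0.0 ft [-0.5 -0.1 -0.1] pos [ 0.4625 -0.0296 -0.018 ]
grip t=12.44 open=0.0531 grip=64.2 ft [-1.1 -0.2  5.4] pos [ 0.4627 -0.0297 -0.0176]
lift t=12.79 open=0.0531 grip=63.2 ft [ 0.  -1.  -3.5] pos [ 0.4632 -0.0298  0.0026]
```

Gripped and lifted, with the box held at 53 mm. In this grip the TCP sits about 17.5 mm below the box's underside. Now I'll place it, using guarded moves.

```bash
cat >> h.py <<'E'
def place(L,layer,h,zstart=.008,x0=.012,push=12):
    z=layer*.03+h; x=L/2+x0
    p=bot.get_state()["position"]; bot.move_straight([p[0],p[1],.11],rate=.3)
    bot.goto(bed(x,0,z+.09),B@FLIP)
    bot.move_straight(bed(x,0,z+zstart),rate=.2); bot.hold(.1); report("above")
    print("down",guarded(-B[:,2],.024,5,step=.0015,rate=.05)); report("down")
    print("home",guarded(-B[:,0],.026,push,step=.0015,rate=.05)); report("home")
    print("bed coords",(B.T@(np.array(bot.get_state()["position"])-S0)).round(4))
E
python3 - <<'E'
from h import *
place(.130,0,-.0175)
cv2.imwrite("pics/p1.png",cv2.resize(bot.camera("side")[50:210,180:340],(600,600)))
E
```

```text
above t=15.57 open=0.0528 grip=63.3 ft [ 0.7  0.2 -1.4] pos [0.4537 0.438  0.0616]
down (0.010499999999999999, np.float64(25.508425583337537))
down t=17.32 open=0.0532 grip=66.4 ft [-13.7 -13.2  17.5] pos [0.4569 0.4407 0.0529]
home (0.011999999999999999, np.float64(12.001463713048214))
home t=19.32 open=0.0530 grip=64.1 ft [-0.8  0.6  5.7] pos [0.4486 0.4335 0.0479]
bed coords [ 0.0662 -0.0003 -0.0177]
```

View pics/p1.png

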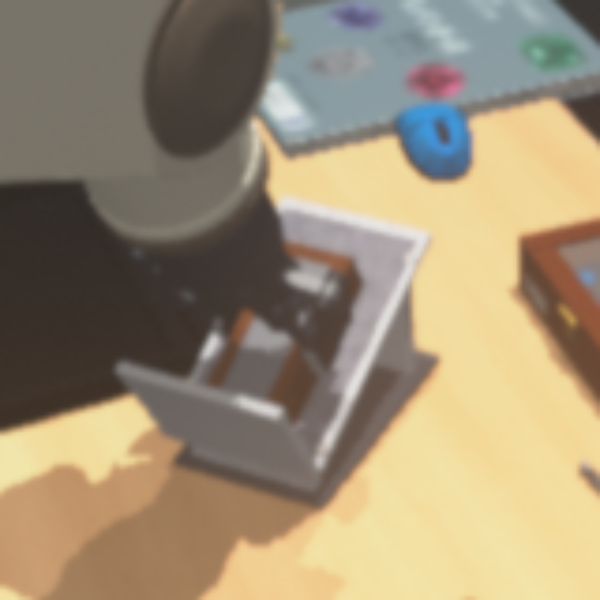

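The box sits in line on the bed. The "home" force was taken against a preloaded baseline, so I'll push again with a fresh baseline, release, and fetch the middle box.

```bash
python3 - <<'E'
s=open("h.py").read()
s=s.replace("step=.001,rate=.03):","step=.001,rate=.03,f0=None):").replace('f0=np.array(bot.get_state()["ft_force"]); p0','f0=np.array(bot.get_state()["ft_force"]) if f0 is None else f0; p0')
i=s.rindex("def place"); t=s[i:].replace('report("above")','report("above"); f0=np.array(bot.get_state()["ft_force"])').replace('report("down")\n','report("down"); bot.move_straight(np.array(bot.get_state()["position"])+B[:,2]*.001,rate=.05)\n').replace("push,step=.0015,rate=.05","push,step=.0015,rate=.05,f0=f0")
t=t.replace("step=.0015,rate=.05)); report(\"down\")","step=.001,rate=.04,f0=f0)); report(\"down\")")
t+='''
def release():
    bot.set_gripper(.070); p=np.array(bot.get_state()["position"]); bot.move_straight(p+B[:,2]*.09,rate=.25)
def pick(xy,yaw,h=-.0155):
    R=frame(yaw)@FLIP
    bot.goto([*xy,.08],R); bot.move_straight([*xy,h],rate=.15); report("at box")
    bot.set_gripper(.03,60); report("gripped")
    if bot.get_state()["opening"]<.05: raise SystemExit("no grip")
    bot.move_straight([*xy,.03],rate=.15); report("lifted")
'''
open("h.py","w").write(s[:i]+t)
E
python3 - <<'E'
from h import *
print(guarded(-B[:,0],.006,12,step=.001,rate=.05)); report("home")
print((B.T@(np.array(bot.get_state()["position"])-S0)).round(4))
release()
pick((.6235,.094),np.radians(-3.3))
E
```

```text
(0.003, np.float64(16.434204023361108))
home t=20.12 open=0.0532 grip=63.9 ft [12.7 13.8  1.1] pos [0.4482 0.4331 0.0482]
[ 0.0658 -0.0003 -0.0172]
at box t=23.12 open=0.0701 grip=0.0 ft [ 0.3 -0.1  0.6] pos [ 0.624   0.0943 -0.0145]
gripped t=23.41 open=0.0527 grip=64.0 ft [-0.1  0.7  7.2] pos [ 0.6243  0.0942 -0.0139]
lifted t=23.86 open=0.0530 grip=63.1 ft [-0.1 -0.7 -2.1] pos [0.6236 0.094  0.03  ]
```

Run:
```python
from h import *
a=cv2.resize(bot.camera("top")[160:290,145:275],(400,400),interpolation=2); b=cv2.resize(bot.camera("side")[90:200,200:310],(400,400),interpolation=2)
cv2.imwrite("pics/c3.png",np.hstack([a,b]))
place(.105,1,-.0145)
```

```text
above t=26.43 open=0.0528 grip=63.4 ft [ 0.7 -0.2 -1.5] pos [0.4348 0.4213 0.0861]
down (0.009000000000000001, np.float64(5.630481987402471))
down t=28.68 open=0.0526 grip=63.9 ft [-3.1 -2.7  2.6] pos [0.4377 0.4239 0.0782]
home (0.011999999999999999, np.float64(13.558917332930536))
home t=30.93 open=0.0532 grip=63.8 ft [ 9.6 11.3  0.1] pos [0.4305 0.4176 0.0756]
bed coords [ 0.056  -0.0003  0.0176]
```

View pics/c3.png

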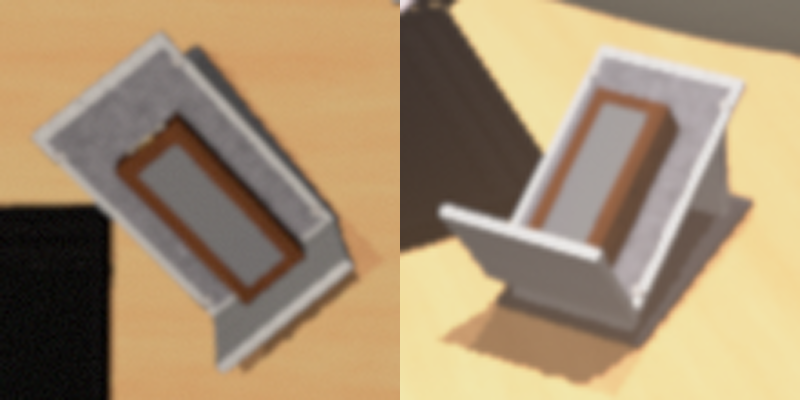

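The long box lies on the bed, square and at the stop. The middle is now pushed home too. Releasing it and taking the short box, while checking the long box's lid corners numerically.

Run:
```python
from h import *
for x in(0,.13):
  for y in(.027,-.027):
    print(x,y,((w2px("top",bed(x,y,.03))-[145,160]+.5)*400/130).round(),((w2px("side",bed(x,y,.03))-[200,90]+.5)*400/110+[400,0]).round())
release()
pick((.4375,.182),np.radians(1.6))
a=cv2.resize(bot.camera("top")[160:290,145:275],(400,400),interpolation=2); b=cv2.resize(bot.camera("side")[90:200,200:310],(400,400),interpolation=2)
cv2.imwrite("pics/c4.png",np.hstack([a,b]))
```

```text
0 0.027 [247. 307.] [511. 255.]
0 -0.027 [308. 257.] [585. 277.]
0.13 0.027 [114. 174.] [595.  86.]
0.13 -0.027 [179. 121.] [669. 105.]
at box t=33.42 open=0.0698 grip=0.0 ft [-0.2 -0.1  0.6] pos [ 0.4379  0.1825 -0.0146]
gripped t=33.73 open=0.0531 grip=61.5 ft [-3.8  0.2 11.4] pos [ 0.4383  0.1823 -0.014 ]
lifted t=34.17 open=0.0530 grip=62.3 ft [ 0.6 -0.1 -1.8] pos [0.4377 0.182  0.0301]
```

View pics/c4.png

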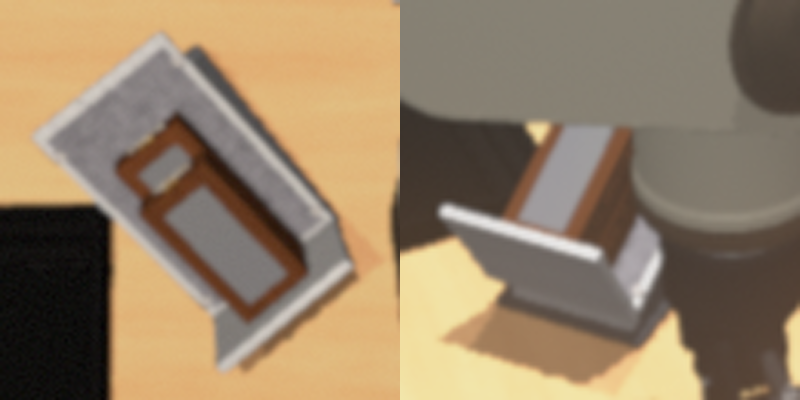

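The middle sits flush on the long box, aligned and at the stop (lid foot corners (248,320) and (303,272)). Placing the short one.

Run:
```python
from h import *
place(.080,2,-.0145)
if 1:
    release(); bot.goto([.45,.0,.25],frame(0)@FLIP); report("away")
a=cv2.resize(bot.camera("top")[160:290,145:275],(400,400),interpolation=2); b=cv2.resize(bot.camera("side")[90:200,200:310],(400,400),interpolation=2)
cv2.imwrite("pics/c5.png",np.hstack([a,b]))
```

```text
above t=36.20 open=0.0532 grip=62.3 ft [ 0.3 -0.1 -0.8] pos [0.4167 0.4053 0.1078]
down (0.009000000000000001, np.float64(6.728348654187813))
down t=38.45 open=0.0534 grip=62.9 ft [-3.2 -2.2  4.7] pos [0.4196 0.4078 0.0999]
home (0.014999999999999998, np.float64(18.205296977592024))
home t=41.20 open=0.0533 grip=62.4 ft [12.9 12.8  3.8] pos [0.4111 0.4001 0.0969]
bed coords [ 0.0413 -0.0007  0.048 ]
away t=43.43 open=0.0699 grip=0.0 ft [-0.9  0.3 -0.7] pos [0.45   0.0008 0.2495]
```

View pics/c5.png

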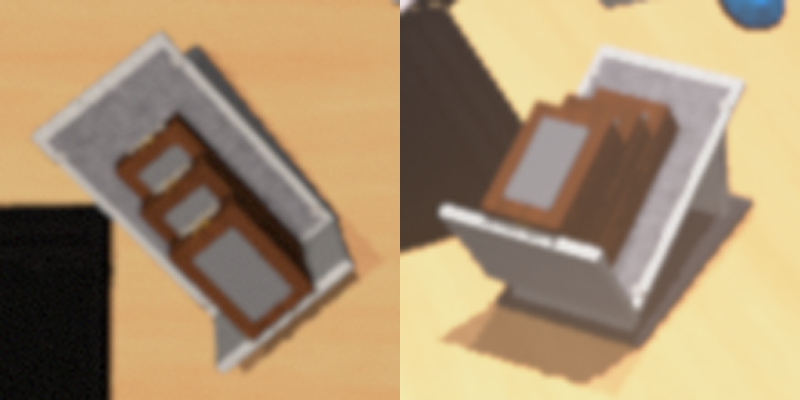

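Run:
```python
from h import *
out=[]
for n,(u,v,w) in(("top",(160,170,105)),("side",(205,95,100))):
    k=400/w; im=cv2.resize(bot.camera(n)[v:v+w,u:u+w],(400,400),interpolation=2)
    def poly(pts,col):
        q=np.array([(w2px(n,bed(*p))-[u,v]+.5)*k for p in pts]); cv2.polylines(im,[np.round(q*8).astype(np.int32)],True,col,1,cv2.LINE_AA,3)
    poly([(0,.055,0),(.177,.055,0),(.177,-.055,0),(0,-.055,0)],(0,0,255))
    for L,z,c in((.13,.03,(0,255,0)),(.105,.06,(255,255,0)),(.08,.09,(0,255,255))):
        poly([(0,.027,z),(L,.027,z),(L,-.027,z),(0,-.027,z)],c)
    out.append(im)
cv2.imwrite("pics/c6.png",np.hstack(out))
```

```text
(no output)
```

View pics/c6.png

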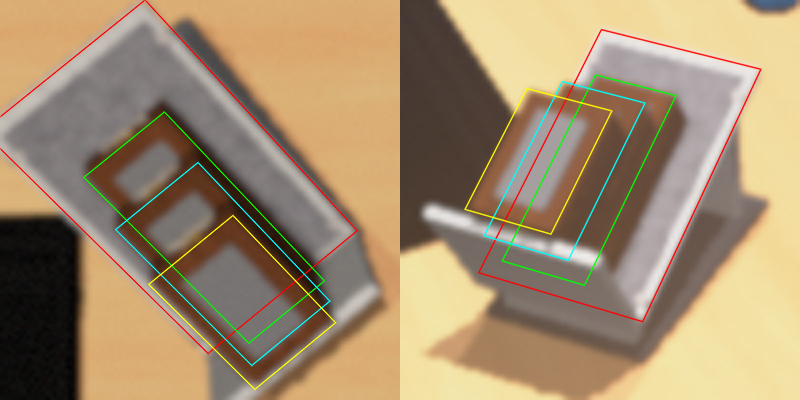

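The overlay hints that the stack may sit a couple of mm off the centreline. I'll measure that with cross-slope profiles, without viewing more pictures.

Run:
```python
from h import *
ys=np.arange(-.075,.0751,.0005)
def edges(n,im,xs,z,ch):
    P=[]
    for x in xs:
        q=np.array([w2px(n,bed(x,y,z)) for y in ys],np.float32)
        P.append(cv2.remap(im,q[:,0][None],q[:,1][None],cv2.INTER_LINEAR)[0])
    p=np.mean(P,0); 
    g=np.gradient(cv2.GaussianBlur(p.astype(np.float32).reshape(1,-1),(0,0),2)[0])
    pk=[i for i in range(2,len(g)-2) if abs(g[i])==max(abs(g[i-2:i+3])) and abs(g[i])>.8]
    return [(round(float(ys[i])*1000,1),round(float(g[i]),1)) for i in pk]
for n in("top","side"):
    im=bot.camera(n).astype(np.float32); sat=cv2.cvtColor(im.astype(np.uint8),cv2.COLOR_BGR2HSV)[...,1].astype(np.float32)
    r=im[...,2]-im[...,0]
    for nm,xs,z in(("bed",np.arange(.145,.168,.004),0),("long lid",np.arange(.111,.124,.003),.03),("mid lid",np.arange(.086,.1,.003),.06),("short lid",np.arange(.015,.065,.004),.09)):
        print(n,nm,edges(n,r,xs,z,0))
```

```text
top bed [(-65.0, -4.5), (-54.5, -3.1), (56.5, 7.1)]Traceback (most recent call last):
  File "<stdin>", line 16, in <module>
  File "<stdin>", line 6, in edges
  File "h.py", line 8, in w2px
    K,t,R=cam(n); c=K@(R.T@(np.asarray(p)-t)); return c[:2]/c[2]
          ~~~^^^
  File "h.py", line 4, in cam
    p=bot.camera_params(n); return np.array(p["K"]),np.array(p["position"]),np.array(p["attitude"])
ValueError: time passes only in moves, steps and waits
```

```bash
sed -i '1i import functools' h.py; sed -i 's/^def cam(n):/@functools.lru_cache(None)\ndef cam(n):/' h.py
python3 - <<'E'
from h import *
ys=np.arange(-.075,.0751,.0005)
def edges(n,im,xs,z):
    P=[]
    for x in xs:
        q=np.array([w2px(n,bed(x,y,z)) for y in ys],np.float32)
        P.append(cv2.remap(im,q[:,0][None],q[:,1][None],cv2.INTER_LINEAR)[0])
    g=np.gradient(cv2.GaussianBlur(np.mean(P,0).astype(np.float32).reshape(1,-1),(0,0),2)[0])
    pk=[i for i in range(2,len(g)-2) if abs(g[i])==max(abs(g[i-2:i+3])) and abs(g[i])>.8]
    return [(round(float(ys[i])*1000,1),round(float(g[i]),1)) for i in pk]
for n in("top","side"):
    im=bot.camera(n).astype(np.float32); r=im[...,2]-im[...,0]
    for nm,xs,z in(("bed",np.arange(.145,.168,.004),0),("long lid",np.arange(.111,.124,.003),.03),("mid lid",np.arange(.086,.1,.003),.06),("short lid",np.arange(.015,.065,.004),.09)):
        print(n,nm,edges(n,r,xs,z))
E
```

```text
top bed [(-65.0, -4.5), (-54.5, -3.1), (56.5, 7.0)]
top long lid [(-67.0, -8.8), (-59.0, 0.9), (-28.0, 5.2), (-16.5, -3.7), (17.5, 3.8), (25.5, -5.5), (53.0, -0.9)]
top mid lid [(-69.0, -8.8), (-34.0, 2.6), (-26.5, 3.1), (-16.5, -3.3), (18.0, 3.2), (26.0, -5.3), (40.0, 7.7), (61.0, -4.2)]
top short lid [(-70.0, -6.3), (-63.0, -1.7), (-39.0, 1.9), (-28.5, 3.6), (-17.5, -5.4), (17.0, 5.5), (24.5, -5.1), (32.5, 5.9)]
side bed [(-56.0, -6.7), (55.5, 5.8)]
side long lid [(-72.5, -5.1), (-39.5, 1.6), (-28.0, 2.8), (-18.0, -1.7), (-11.0, 1.7), (25.5, -1.8), (37.0, 2.4)]
side mid lid [(-56.0, 2.7), (-44.0, 1.6), (-38.0, -1.0), (-27.5, 2.3), (-18.5, -1.5), (-12.0, 2.3), (45.5, -1.1), (60.5, -1.0), (65.0, -1.4), (72.5, -1.4)]
side short lid [(-71.0, 2.9), (-28.5, 2.9), (-18.5, -5.8), (15.5, 5.6), (25.0, -4.1)]
```

Measured centring is good: box centres are −0.3 to −2 mm against a bed centre of −0.25 to +1 mm. One similar check along the slope for the seating against the stop.

Run:
```python
from h import *
def edges(n,im,xs,z,ys):
    P=[]
    for y in ys:
        q=np.array([w2px(n,bed(x,y,z)) for x in xs],np.float32)
        P.append(cv2.remap(im,q[:,0][None],q[:,1][None],cv2.INTER_LINEAR)[0])
    g=np.gradient(cv2.GaussianBlur(np.mean(P,0).astype(np.float32).reshape(1,-1),(0,0),2)[0])
    return [(round(float(xs[i])*1000,1),round(float(g[i]),1)) for i in range(2,len(g)-2) if abs(g[i])==max(abs(g[i-2:i+3])) and abs(g[i])>.8]
for n in("top","side"):
    im=bot.camera(n).astype(np.float32); r=im[...,2]-im[...,0]
    for nm,z,y,a,b in(("bed far",0,(-.03,.03),.16,.19),("bed foot right",0,(-.052,-.038),-.012,.02),("stop top right",.08,(-.05,-.04),-.02,.015),("long",.03,(-.02,.02),.112,.145),("mid",.06,(-.02,.02),.09,.12),("short far",.09,(-.02,.02),.062,.095),("short foot",.09,(-.02,.02),-.015,.015)):
        print(n,nm,edges(n,r,np.arange(a,b,.0005),z,np.linspace(*y,9)))
```

```text
top bed far [(178.0, 7.9)]
top bed foot right []
top stop top right [(-15.5, -3.1), (-9.5, -4.1)]
top long [(120.0, 3.8), (132.0, -4.3)]
top mid [(95.0, 3.7), (107.5, -2.9)]
top short far [(70.0, 4.0), (83.0, -3.2)]
top short foot [(-12.0, -3.2), (-5.0, -3.9), (2.5, 4.9), (10.0, -3.9)]
side bed far [(177.5, 5.7)]
side bed foot right []
side stop top right [(-7.5, -1.3), (2.5, 3.0)]
side long [(129.5, -5.4)]
side mid [(104.0, -0.9), (114.0, -3.6)]
side short far [(70.5, 4.2), (90.5, -1.0)]
side short foot [(-12.5, -0.8), (-0.5, 4.3), (11.0, -4.6)]
```

The box far ends step by 25 mm each, so all three sit flush at the stop. Handing in.

Run:
```python
from h import *
report("end"); print(bot.job_done())
```

```text
end t=43.88 open=0.0702 grip=0.0 ft [-0.  -0.3 -0.3] pos [4.5e-01 2.0e-04 2.5e-01]
the job is handed in; nothing more can be done
None
```

The job is handed in at 43.9 s of the allowed 72: long, middle and short boxes are stacked lids up on the stand, against the backstop and within about 3 mm of centre; the other things were not handled.

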